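Weigh a cheese on a sprung hand scale

TASK

Weigh the cheese in the wire-handled carrier: take the hand scale out of its forked stand, catch the carrier's handle with the scale's hook and lift slowly until the carrier hangs about 15 mm clear of the table, and hold it still there for three seconds so the reading settles. Set it gently back down where it stood, unhook, and hang the scale upright in its fork again. No jerking, pressing or tipping, do not lift the carrier higher than that needs, do not touch it with the gripper, and leave everything else on the table where it is.

Things in the scene. Friction and masses are not known exactly. Their poses are not given: they have to be found in the camera images.
- scale_handle (a point): Centre of the hand scale's black handle, an upright flat tab 50 (scale x) x 14 (scale y) x 60 mm high; pinch it across the 14 mm from above. 41 mm above the underside of the scale's flange, whose top is 35 mm below this point. Axes: x points to the side of the hook's tip, y across the thin tab, z up.
- scale: The loose hand scale, 0.36 kg, origin under the centre of its square steel flange 64 x 64 x 6 mm (the flange rests on the fork). The handle stands on the flange; below it hangs a square aluminium housing 36 x 36 mm, 55 mm high, holding a spring, with a rod and hook under it. Axes as scale_handle.
- hook_seat (a point): Lowest inside point of the hook, on the scale's centre line, unloaded about 96 mm below the flange underside (137 below handle centre). Hook of 8 mm bar in scale x-z: shank 12 mm to -x (straight for 34 mm above seat), tip 12 mm to +x, mouth 16 mm; tip ends 14 mm above seat, underside 8 mm below. It slides out down on a 110 N/m spring, 0 to 75 mm, 3 mm by own weight.
- carrier: The load: round steel plate 128 mm across, 6 mm thick, a cheese wheel strapped on it (100 mm across, top at 46 mm), rigid wire handle over it; one loose piece, weight unknown, 0.3 to 0.65 kg. Origin under the plate's centre. The handle lies in the carrier's y-z plane: legs at y = +-57 mm up to z 60, sloping through y 30, z 88 to the middle peak. Hook it from -x or +x.
- bail_peak (a point): Centre of the 6 mm wire at the peak of the carrier's handle, 102 mm above the carrier's underside, over its middle; the wire runs along the carrier's y. 53 mm free between cheese top and wire. Axes as the carrier's.
- stand: Fixed steel forked stand, origin on the table below the fork's seat. Two level prongs along stand x at y = +-29 mm, 14 mm wide (gap 44), tops at 150 mm, open to -x; front ends at x = -48 with nibs 6 mm high (x -48 to -42); back stop at x = 42, 11 mm high; post behind it. Base 130 x 120 x 12 mm. To take the scale out, lift it over the nibs and slide it to -x.
- fork_seat (a point): The fork's seat, midway between the prongs at the height of their tops (150 mm), where the centre of the flange's underside rests, housing between the prongs; axes as the stand's. The scale hangs with its x axis along the stand's x.
- cheese: Bystander: a bare cheese wheel 110 mm across, 45 mm high; origin under its centre.
- brush: Bystander: a hand brush lying on the table, about 25 mm high.
- jar: Bystander: a brown glass jar 60 mm across, 80 mm high.
- beaker: Bystander: a steel cup 70 mm across, 85 mm high.
- half_wheel: Bystander: a block of cheese 50 x 90 x 35 mm.
- cheese_iron: Bystander: a T-handled cheese iron lying on the table, 120 mm long.
- scraper: Bystander: a flat white plastic scraper 90 x 40 x 12 mm lying on the table.

How it is judged:
By the outcome, as a careful person would: the job done as asked, in the order asked, and still so for the second after the job is handed in, with the robot touching nothing.
It also fails if it takes over 72 s, if anything falls off the work surface, if the arm or the gripper's body presses on something with over 40 N, if the wrist force passes 120 N, or if a joint passes its speed limit or range.

ROBOT

A 7-joint arm with a two-finger parallel gripper is mounted at the origin on the work surface. World frame = base frame: x ahead of the robot, y to its left, z up, the work surface at z = 0. Lengths are in m, angles in rad, forces in N, time in s.
With the tool pointing down it reaches from about 0.425 to 0.95 m from the base axis. Payload 4.7 kg.
Tool frame: the origin (TCP) lies on the centre line of the jaws, within the pads' length; the fingertips stand robot.nose_length ahead of it and the grasp point (between the pads) lies 8 mm behind it (robot.nose_length is the distance from the TCP to the fingertips, in m); z points along the fingers, x is the direction in which the jaws open and shut, and the axes are right-handed (so a half turn about z gives the same grasp; the last joint's range is limited). The gripper opens to 85 mm and grips with 20 to 120 N. Pads are 22 mm wide; open, the fingers measure 114 mm over their backs; the gripper's body (76 mm by 85 mm) begins 54 mm behind the grasp point. The pads swing forward as they close: fully open they stand 13 mm farther back than shut.
Start: joints at [1.207, 0.469, -0.049, 1.532, 0.024, 1.141, -0.082], TCP at [0.222, -0.638, 0.242] pointing down, gripper open.
Joint ranges: [-2.59, 2.59], [-0.33, 1.99], [-1.39, 1.29], [0.1, 2.45], [-1.04, 4.18], [0.21, 1.99], [-2.66, 2.66]. Speed limits (rad/s): [2.57, 2.57, 3.14, 3.14, 3.14, 3.14, 3.14].

INTERFACE

Orientations are given as [roll, pitch, yaw] about the fixed x, y, z axes, in that order (R = Rz(yaw) Ry(pitch) Rx(roll)).
In Python, from plant import robot gives the robot as it stands. Calls block until the motion is done:
- robot.goto(position, orientation): joint-space move of the TCP to a pose.
- robot.move_straight(position, vel=0.15, attitude=None, contact_N=None): straight line of the TCP; attitude=None keeps the orientation; vel is the mean speed in m/s. With contact_N (N) it stops when the force on the tool has changed by that much, and returns True; else False.
- robot.move_joints(angles): joint-space move.
- robot.grip(opening, strength=None): opening from 0.0 (shut) to 1.0 (fully open); strength is the grip in N (None keeps the last); returns when the fingers have stopped.
- robot.sleep(seconds).
- robot.inverse_kinematics(position, orientation): joint angles nearest the present ones, or None.
- robot.sense(): the state.
- robot.grab_frame(name): name is "scene" or "top"; returns a dict with "image" (400x640x3 uint8, red, green, blue), "range_z" (400x640 float32, m along the optical axis (not along the pixel's ray), 0 where there is no reading), "fx", "fy", "cx", "cy" (pixels), "R" (3x3) and "t" (3): a world point X has camera coordinates R X + t. Camera axes: x right, y down, z forward; pixel columns grow to the right and rows downward; lengths in m; the calibration is good to about 2 mm. A picture is of the moment at which its call begins.
A pose or a line that the arm cannot do raises robot.IKError and nothing moves.
- robot.close_job(): hands the job in, once; it reports no verdict.
The state is a dict: "t": time; "joint_pos": joint angles; "joint_velocities": joint speeds; "effort": joint torques, N m; "tcp_pos": TCP position; "tcp_rot": TCP orientation; "wrist_force": force on the tool from outside, world axes, zero at the start; "torque": the same for the moment, N m; "opening": opening from 0.0 (shut) to 1.0 (fully open).
Only numpy, scipy, OpenCV 4.12 (cv2) and the standard library are available. Lean on these libraries where they do the work, as an engineer would, in place of code of your own. Each camera call takes 0.05 s, during which the arm holds its last target.

## Working session

There is one attempt and no reset: what is moved stays moved. The work goes in short steps, each a Python script; the robot and the scene stay as the last script left them, time stands still between calls to the robot, and variables do not carry over. Pictures are saved under pics/ and viewed, and the job is handed in when it is done.

```bash
ls; mkdir -p pics; python3 - <<'E'
from plant import robot
import cv2,numpy as np
print(robot.nose_length, robot.sense())
for n in ["scene","top"]:
    f=robot.grab_frame(n)
    cv2.imwrite(f"pics/{n}0.png",f["image"][:,:,::-1])
    np.savez(f"{n}0.npz",**f)
    print(n,f["fx"],f["fy"],f["cx"],f["cy"],f["R"],f["t"], (f["range_z"]>0).mean())
E
```

```text
pics
0.011 {'t': 0.0, 'joint_pos': array([ 1.207068  ,  0.46949838, -0.04863621,  1.53369127,  0.02407999,
        1.14099732, -0.08228946]), 'joint_velocities': array([-0.00049924,  0.00021053, -0.00160588, -0.00105474,  0.00016062,
       -0.00077058,  0.00024765]), 'effort': array([ 4.13769185e-04, -5.10313332e+01, -4.67047573e-02, -2.37713438e+01,
        1.07039331e-02,  7.41812139e-03, -5.50802550e-07]), 'tcp_pos': array([ 0.22166393, -0.63696946,  0.24122426]), 'tcp_rot': array([ 3.14155603e+00,  2.00935305e-03, -1.23589746e+00]), 'wrist_force': array([ 1.02106784, -0.06954865, -0.59274522]), 'torque': array([ 0.03540639, -0.02843438, -0.00819449]), 'opening': 0.9978188749657518}
scene 377.89591706423494 377.89591706423494 320.0252356198913 200.8386938387036 [[ 0.12964171  0.99155552 -0.00326718]
 [ 0.58121386 -0.07866002 -0.80994015]
 [-0.80335762  0.1031031  -0.58650343]] [-0.0561926  -0.23153532  1.40287144] 0.99592578125
top 514.3299067001971 514.3299067001971 318.00094135389526 197.30382290968973 [[-0.00817852 -0.99988246  0.01296805]
 [-0.98440936  0.00577193 -0.17579788]
 [ 0.17570236 -0.01420363 -0.98434086]] [-0.02320145  0.59128737  1.2301328 ] 0.99601953125
```

View pics/scene0.png

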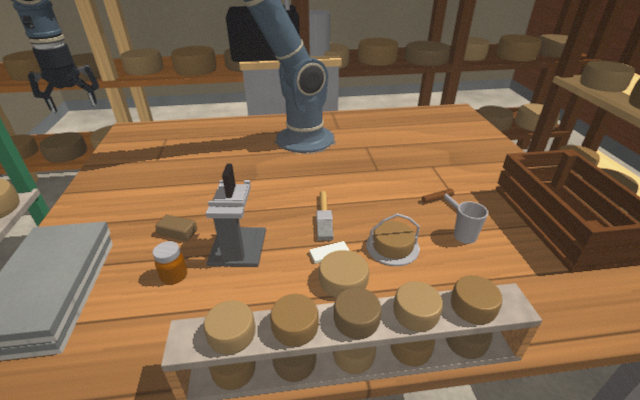

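View pics/top0.png

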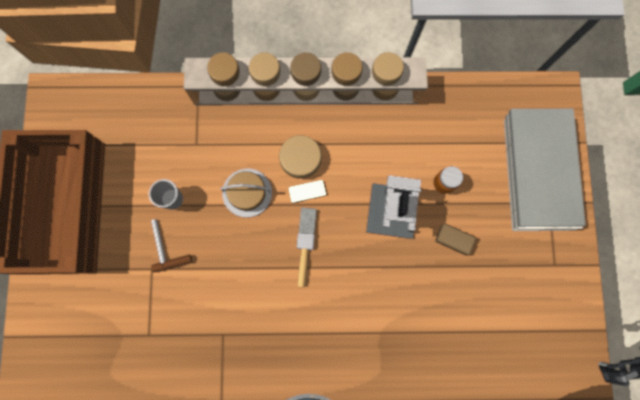

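The scene camera shows the stand with its black handle at about (229,180), the carrier at (394,238), the jar at (170,262) and the brush at (325,215). In the top view the handle is at (404,203), the carrier at (247,192), the bare cheese at (300,157) and the scraper at (307,191). Next I'll zoom in and measure.

```bash
cat > h.py <<'E'
import numpy as np,cv2
def load(n): return dict(np.load(n,allow_pickle=True))
def cloud(f):
    z=f["range_z"]; v,u=np.mgrid[:400,:640]
    c=np.stack([(u-f["cx"])/f["fx"]*z,(v-f["cy"])/f["fy"]*z,z],-1)
    P=(c-f["t"])@f["R"]; P[z==0]=np.nan; return P
def ray(f,u,v,h):
    d=f["R"].T@np.array([(u-f["cx"])/f["fx"],(v-f["cy"])/f["fy"],1]); o=-f["R"].T@f["t"]
    return o+d*(h-o[2])/d[2]
def proj(f,X):
    c=f["R"]@np.asarray(X)+f["t"]; return f["fx"]*c[0]/c[2]+f["cx"],f["fy"]*c[1]/c[2]+f["cy"]
def crop(f,x,y,w,h,s,fn):
    im=f["image"][y:y+h,x:x+w,::-1]; cv2.imwrite(fn,cv2.resize(im,None,fx=s,fy=s,interpolation=cv2.INTER_CUBIC))
E
python3 - <<'E'
from h import *
t=load("top0.npz");s=load("scene0.npz")
crop(t,360,160,80,90,6,"pics/t_stand.png"); crop(t,210,160,80,60,8,"pics/t_car.png")
crop(s,190,150,90,120,5,"pics/s_stand.png"); crop(s,350,200,90,70,8,"pics/s_car.png")
for n,f in(("top",t),("scene",s)):
    P=cloud(f); np.set_printoptions(precision=4,suppress=True)
    z=P[...,2]; 
    tab=(np.abs(P[...,0]-.6)<.3)&(np.abs(P[...,1])<.4)
    print(n,"table z",np.nanmedian(z[tab]))
    for lo,hi in((.205,.24),(.15,.17),(.14,.15),(.09,.13),(.03,.06)):
        m=((z>lo)&(z<hi)&(P[...,0]>.4)&(P[...,0]<.85)&(np.abs(P[...,1])<.5)).astype(np.uint8)
        k,l,st,ce=cv2.connectedComponentsWithStats(m)
        for i in range(1,k):
            if st[i,4]>8:
                q=P[l==i]; print(n,lo,hi,st[i],q.mean(0),q.min(0),q.max(0))
E
```

```text
top table z -0.00024176756587459842
top 0.205 0.24 [401 192   9  23 155] [ 0.5492 -0.2149  0.2134] [ 0.5248 -0.2243  0.2053] [ 0.5737 -0.2062  0.219 ]
top 0.15 0.17 [391 176  10   5  14] [ 0.6183 -0.2063  0.1519] [ 0.6127 -0.2167  0.1501] [ 0.6224 -0.1953  0.1538]
top 0.15 0.17 [388 180  33  12 141] [ 0.5947 -0.223   0.1568] [ 0.5849 -0.2601  0.15  ] [ 0.613  -0.1869  0.1642]
top 0.15 0.17 [385 190  33  34 586] [ 0.548  -0.2125  0.1546] [ 0.5124 -0.254   0.1501] [ 0.5896 -0.1784  0.1696]
top 0.15 0.17 [384 223   6   4  19] [ 0.5091 -0.1824  0.1535] [ 0.5053 -0.1876  0.1502] [ 0.5131 -0.1756  0.1586]
top 0.15 0.17 [409 223   7   8  23] [ 0.502  -0.2384  0.1531] [ 0.4962 -0.2462  0.1501] [ 0.5122 -0.2324  0.1565]
top 0.14 0.15 [387 176  34  13 231] [ 0.6093 -0.2261  0.1474] [ 0.5946 -0.2639  0.1403] [ 0.6239 -0.1872  0.15  ]
top 0.14 0.15 [386 188   7  19  32] [ 0.5781 -0.188   0.1468] [ 0.5525 -0.1976  0.1407] [ 0.5947 -0.1821  0.1499]
top 0.14 0.15 [412 191   8  22  56] [ 0.5681 -0.2519  0.1475] [ 0.5384 -0.2596  0.1423] [ 0.5876 -0.2438  0.1499]
top 0.14 0.15 [385 208   2   6  10] [
[... 1983 characters left out ...]
958 0.3779 0.06  ]
scene 0.03 0.06 [156 214  40  19 455] [ 0.4918 -0.3737  0.0347] [ 0.4483 -0.4218  0.03  ] [ 0.5278 -0.3273  0.0383]
scene 0.03 0.06 [456 217  28  19 236] [0.6204 0.3349 0.0459] [0.588  0.3163 0.0301] [0.633  0.3695 0.0599]
scene 0.03 0.06 [ 370  221   50   32 1124] [0.6243 0.1519 0.0446] [0.5667 0.0951 0.03  ] [0.6661 0.2151 0.0594]
scene 0.03 0.06 [220 240  24  15 230] [ 0.6191 -0.2251  0.0451] [ 0.6053 -0.252   0.0302] [ 0.6248 -0.2008  0.0599]
scene 0.03 0.06 [ 319  250   51   41 1606] [0.7128 0.0147 0.0443] [ 0.6522 -0.0379  0.03  ] [0.7593 0.0702 0.049 ]
scene 0.03 0.06 [155 252  31  24 364] [ 0.6568 -0.3518  0.0464] [ 0.6218 -0.3877  0.03  ] [ 0.6681 -0.3287  0.06  ]
```

View pics/t_stand.png

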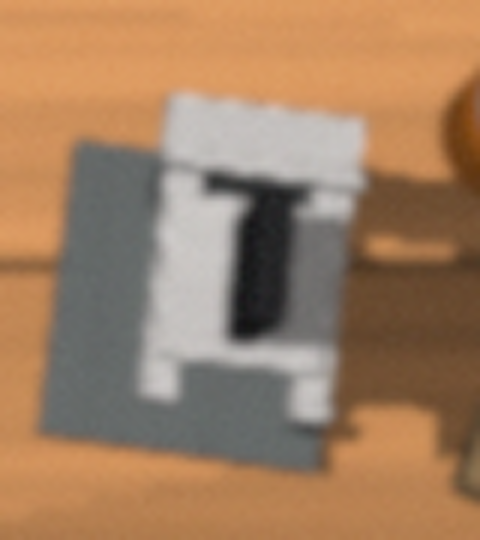

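View pics/t_car.png

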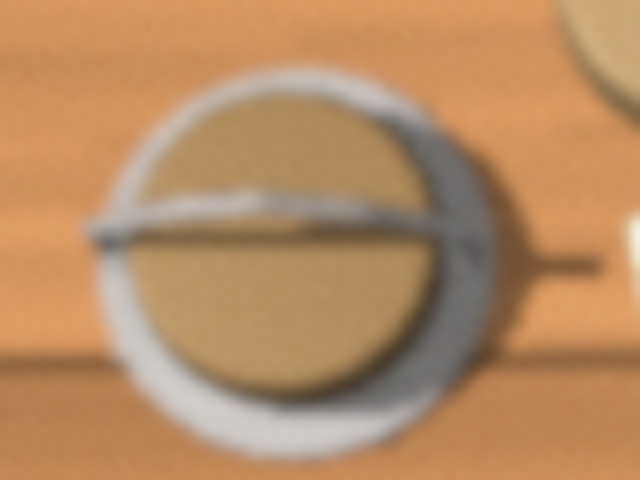

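View pics/s_stand.png

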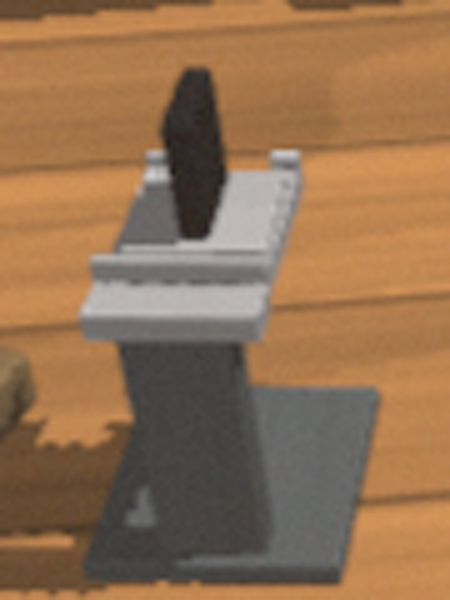

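View pics/s_car.png

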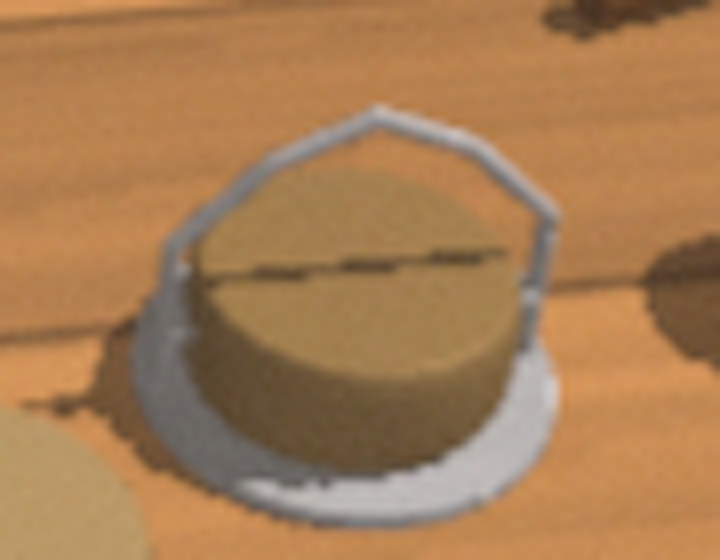

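The crops show the fork's nibs at the robot side (top crop (160,380) and (311,400)). The tab lies between them, and the stand is turned about -7.5°. The bail peak is at about (242.3,184.6) in the top view and (396.8,213.7) in the scene view, with the wire roughly along world y. I'll refine these by casting rays and checking one view against the other.

```bash
cat >> h.py <<'E'
def tri(fa,a,fb,b):
    A=[];B=[]
    for f,(u,v) in((fa,a),(fb,b)):
        P=np.c_[f["R"],f["t"]]; x=(u-f["cx"])/f["fx"]; y=(v-f["cy"])/f["fy"]
        for r in (x*P[2]-P[0],y*P[2]-P[1]): A.append(r[:3]);B.append(-r[3])
    return np.linalg.lstsq(np.array(A),np.array(B),rcond=None)[0]
E
python3 - <<'E'
from h import *
np.set_printoptions(precision=4,suppress=True)
t=load("top0.npz");s=load("scene0.npz")
c=lambda U,V,k,x,y:((U+.5)/k-.5+x,(V+.5)/k-.5+y)
pt=c(262,200,8,210,160); ps=c(378,113,8,350,200)
print("peak tri",tri(t,pt,s,ps),"ray z.102 top",ray(t,*pt,.102),"scene",ray(s,*ps,.102))
# plate: non-wood grey contour -> ellipse centre top view at z=.006
im=t["image"]; hsv=cv2.cvtColor(im,cv2.COLOR_RGB2HSV)
roi=np.zeros(im.shape[:2],np.uint8); roi[165:222,215:280]=1
P=cloud(t)
# cheese top: depth .043-.05
m=((P[...,2]>.042)&(P[...,2]<.052)&(roi>0))
q=P[m]; print("cheese top n",m.sum(),q.min(0),q.max(0),(q.min(0)+q.max(0))/2)
g=((hsv[...,1]<70)&(hsv[...,2]>60)&(roi>0)).astype(np.uint8)
cs,_=cv2.findContours(g,cv2.RETR_EXTERNAL,cv2.CHAIN_APPROX_NONE); 
pts=np.vstack(cs)[:,0]; h=cv2.convexHull(pts)
e=cv2.fitEllipse(h); print("plate ellipse",e, ray(t,*e[0],.006))
# wire orientation: leg shoulders at z=.06, y=+-57
for U,V in((97,230),(470,222)): print("shoulder top",ray(t,*c(U,V,8,210,160),.06))
for U,V in((172,243),(553,215)): print("shoulder scene",ray(s,*c(U,V,8,350,200),.06))
# handle in top: dark mask & depth
for n,f,r in(("t",t,(190,225,396,416)),("s",s,(155,200,215,240))):
    P=cloud(f);v=f["image"].max(2)
    m=np.zeros(v.shape,bool); m[r[0]:r[1],r[2]:r[3]]=1
    mm=m&(P[...,2]>.2)
    q=P[mm]; box=cv2.minAreaRect((q[:,:2]*1000).astype(np.float32)); print("handle",n,mm.sum(),box)
for U,V in((141,397),(180,402),(147,360),(185,367),(290,418),(330,424),(295,372),(335,377)): print("nib",U,V,ray(t,*c(U,V,6,360,160),.156))
for U,V in((40,432),(325,470),(78,140)): print("base",ray(t,*c(U,V,6,360,160),.012))
for U,V in((92,255),(268,262),(92,255+12)): print("stop s",ray(s,*c(U,V,5,190,150),.161))
E
```

```text
peak tri [0.614  0.1543 0.1035] ray z.102 top [0.6144 0.1549 0.102 ] scene [0.6122 0.1547 0.102 ]
cheese top n 880 [0.5642 0.0954 0.042 ] [0.6589 0.2126 0.0519] [0.6116 0.154  0.0469]
plate ellipse ((246.50100708007812, 192.6145477294922), (48.203163146972656, 50.15739059448242), 78.8047866821289) [0.6128 0.1567 0.006 ]
shoulder top [0.6138 0.2115 0.06  ]
shoulder top [0.6157 0.096  0.06  ]
shoulder scene [0.6125 0.0974 0.06  ]
shoulder scene [0.6151 0.2122 0.06  ]
handle t 165 ((549.330810546875, -215.50344848632812), (14.810012817382812, 49.0508918762207), 83.12718200683594)
handle s 150 ((551.8284912109375, -215.90890502929688), (14.342144966125488, 50.12813186645508), 81.87527465820312)
nib 141 397 [ 0.5062 -0.1731  0.156 ]
nib 180 402 [ 0.5042 -0.1879  0.156 ]
nib 147 360 [ 0.5203 -0.1758  0.156 ]
nib 185 367 [ 0.5175 -0.1902  0.156 ]
nib 290 418 [ 0.4978 -0.2293  0.156 ]
nib 330 424 [ 0.4954 -0.2444  0.156 ]
nib 295 372 [ 0.5153 -0.2319  0.156 ]
nib 335 377 [ 0.5133 -0.2471  0.156 ]
base [ 0.5089 -0.1501  0.012 ]
base [ 0.492  -0.2707  0.012 ]
base [ 0.6354 -0.1697  0.012 ]
stop s [ 0.5864 -0.2617  0.161 ]
stop s [ 0.6017 -0.1867  0.161 ]
stop s [ 0.5953 -0.2608  0.161 ]
```

Both views agree. The handle centre is (0.5505,-0.2156) with yaw about -8°, and the nib fronts put the seat at (0.548,-0.2155). The bail peak is at (0.6135,0.1545), triangulated height 103.5 mm against 102 given, with carrier yaw about 0. Next I'll check IK and then approach.

```bash
python3 - <<'E'
from plant import robot
from h import *
pi=np.pi; Y=np.radians(-8); yaw=Y-pi/2
for p,y in(((.5505,-.2156,.30),yaw),((.5505,-.2156,.183),yaw),((.44,-.20,.2),yaw),((.53,.1545,.2),-pi/2),((.6135,.1545,.30),-pi/2)):
    for k in(0,pi): print(p,robot.inverse_kinematics(p,[pi,0,y+k]))
robot.grip(0.6,60)
robot.goto([.5505,-.2156,.30],[pi,0,yaw])
robot.move_straight([.5505,-.2156,.225],vel=.08)
print(robot.sense()["tcp_pos"],robot.sense()["tcp_rot"],robot.sense()["wrist_force"],robot.sense()["t"])
for n,r in(("top",(350,140,100,110,5)),("scene",(180,90,120,170,3))):
    f=robot.grab_frame(n); crop(f,*r,f"pics/{n}1.png"); print(proj(f,robot.sense()["tcp_pos"]))
E
```

```text
(0.5505, -0.2156, 0.3) [ 0.4746953   0.29812854 -0.2202833   1.65637929  0.06906017  1.19469966
 -1.47198547]
(0.5505, -0.2156, 0.3) [ 0.85944263  0.37693694 -0.74039794  1.63437916  0.26618685  1.23423571
  1.49651155]
(0.5505, -0.2156, 0.183) [ 0.4447934   0.39869091 -0.1859072   1.79510302  0.08796635  0.95580613
 -1.48809179]
(0.5505, -0.2156, 0.183) [ 0.8303676   0.48746716 -0.7131765   1.77247217  0.36805218  1.01921205
  1.40954741]
(0.44, -0.2, 0.2) [ 0.55034631  0.216307   -0.2426099   2.01348597  0.06490389  0.91896362
 -1.43665319]
(0.44, -0.2, 0.2) [ 0.97910629  0.28777099 -0.75356041  1.9918155   0.24087825  0.95110352
  1.53592226]
(0.53, 0.1545, 0.2) [ 0.23673566  0.41533338 -0.76760924  1.84322687  0.33568066  1.01710203
 -2.23883806]
(0.53, 0.1545, 0.2) [ 0.51449764  0.62695454 -1.24058245  1.83064993  0.64756168  1.16808293
  0.62671437]
(0.6135, 0.1545, 0.3) [ 0.27324282  0.48538762 -0.85212025  1.53248157  0.37367139  1.29421785
 -2.1951637 ]
(0.6135, 0.1545, 0.3) [ 0.38193474  0.56164441 -1.05714139  1.52666945  0.49605199  1.34477774
  0.84917635]
[ 0.55093857 -0.21572809  0.22560736] [-3.14033346e+00 -2.31283809e-04 -1.71045503e+00] [ 0.27419989  0.50682633 -0.63276621] 3.5583
(np.float64(406.6302412285212), np.float64(201.01252170366203))
(np.float64(226.50248982038852), np.float64(164.63498824586924))
```

View pics/scene1.png

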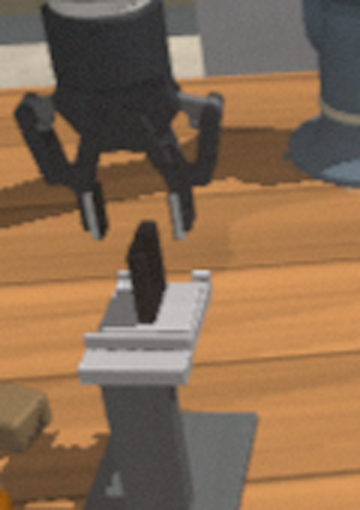

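View pics/top1.png

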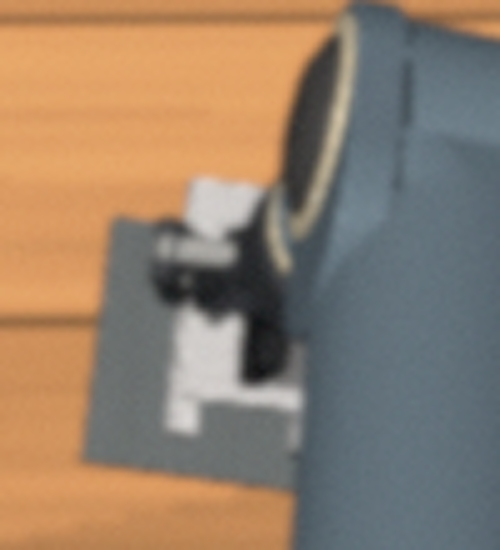

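The pads' midpoint sits about 2 px left of the tab in the scene view ((137,235) against about (147,230) in the 3x crop). I'll check this numerically before descending.

```bash
python3 - <<'E'
from h import *
np.set_printoptions(precision=4,suppress=True,linewidth=150)
t=load("top0.npz");s=load("scene0.npz")
v=s["image"].max(2)
for r in range(163,200,3): print(r,v[r,218:242])
P=cloud(s)
for r in (166,170,174): print(r,P[r,222:236,1],P[r,222:236,2])
for z in(.221,.161):
  for x in(-25,25):
    for y in(-7,7):
      a=np.radians(-8);X=[.5505+(x*np.cos(a)-y*np.sin(a))/1e3,-.2156+(x*np.sin(a)+y*np.cos(a))/1e3,z]
      print(z,x,y,"scene",np.array(proj(s,X)),"top",np.array(proj(t,X)))
v=t["image"].max(2)
for r in range(189,220,3): print(r,v[r,394:418])
E
```

```text
163 [178 179 178 178 178 175 178 178 160 129 124 127 123 143 169 175 179 179 179 176 180 177 178 176]
166 [176 172 172 175 172 174 163 117  57  56  57  58  53  54 111 159 171 169 170 169 169 166 169 166]
169 [171 173 173 171 174 162 118  52  56  52  59  54  52  46  71 134 170 167 169 163 164 165 165 165]
172 [167 165 167 166 138  86  56  56  56  55  51  43  46  53  47 106 149 157 157 158 155 157 153 157]
175 [164 168 164 142  94  51  51  51  53  53  53  57  50  52  52  70 129 158 156 158 157 154 156 152]
178 [163 167 164 161 121  42  48  51  44  46  50  48  51  56  46  49 107 153 162 161 162 161 161 159]
181 [149 145 152 151 126  72  50  47  47  51  46  52  51  51  50  49  77 132 160 162 165 165 164 166]
184 [180 185 199 181 181 136  45  51  50  45  44  46  47  51  44  47  49 122 178 192 190 190 189 190]
187 [157 106 105 106 107  94  60  47  50  48  50  49  52  55  47  51  98 156 184 184 185 185 183 184]
190 [106 103 107 109 104 105  85  53  47  49  48  50  52  51  53  67 142 184 184 185 187 184 185 184]
193 [107 108 109 104 108 108  94  69  44  49  48  51  44  51  67 147 189 187 191
[... 1837 characters left out ...]
198 186 149  91  44  31  31  36  37  35  40  48  70  95 105 111 110 114 117 117 112 108]
204 [201 200 193 175 131  76  32  27  32  35  38  35  39  56  84 103 111 114 113 111 112 112 109  99]
207 [198 198 189 160 111  58  36  29  32  37  40  36  39  57  85 105 113 114 112 113 108 107 107 105]
210 [198 197 182 148  94  44  27  32  32  40  37  37  41  64  90 103 113 111 115 109 110 109 106 104]
213 [197 196 182 144  88  38  24  24  26  29  31  38  58  81  97 108 111 113 112 117 119 113 108 107]
216 [196 193 183 155 114  87  74  77  87 106 115 117 118 120 122 123 122 122 122 118 115 112 104 100]
219 [172 175 176 180 183 188 191 192 190 192 191 191 194 194 196 197 197 196 188 173 165 156 129 114]
```

The tab corners match the prediction for (0.5505,-0.215) within 1 px in the scene view, so the apparent offset is only perspective. The top surface reads 216 mm rather than 221 mm, which leaves enough room. I'll descend and grip.

```bash
python3 - <<'E'
from plant import robot
from h import *
np.set_printoptions(precision=4,suppress=True)
print(robot.move_straight([.5505,-.215,.183],vel=.06,contact_N=6))
s=robot.sense(); print(s["tcp_pos"],s["wrist_force"])
robot.grip(0.0,70); robot.sleep(.2)
s=robot.sense(); print(s["tcp_pos"],s["tcp_rot"],s["wrist_force"],s["torque"],s["opening"],s["t"])
for n,r in(("top",(350,140,100,110,5)),("scene",(180,90,120,170,3))):
    f=robot.grab_frame(n); crop(f,*r,f"pics/{n}2.png")
E
```

```text
False
[ 0.5508 -0.2151  0.1832] [ 0.5988 -0.0854  0.6914]
[ 0.5507 -0.2153  0.1835] [-3.1408 -0.0004 -1.7106] [-0.5178 -1.3139  3.3269] [-0.0346  0.104  -0.023 ] 0.15422714187161374 5.1333
```

View pics/scene2.png

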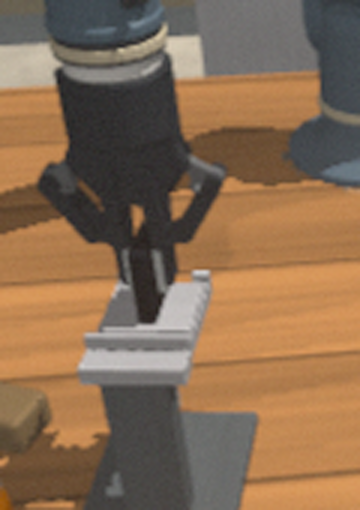

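The tab is held: opening 13.1 mm against its 14 mm thickness. I'll lift 14 mm, check the force, and slide out along the stand's -x.

```bash
python3 - <<'E'
from plant import robot
from h import *
np.set_printoptions(precision=4,suppress=True)
g=np.array([.5507,-.2152,.1835])
robot.move_straight(g+[0,0,.014],vel=.04)
robot.sleep(.2)
s=robot.sense(); print(s["tcp_pos"],s["wrist_force"],s["torque"],s["opening"])
f=robot.grab_frame("scene"); crop(f,180,90,120,170,3,"pics/scene3.png")
d=np.array([np.cos(np.radians(8)),-np.sin(np.radians(8)),0])
robot.move_straight(g+[0,0,.014]-.115*d,vel=.10)
s=robot.sense(); print(s["tcp_pos"],s["wrist_force"],s["torque"],s["opening"],s["t"])
f=robot.grab_frame("scene"); crop(f,180,50,140,170,3,"pics/scene4.png")
E
```

```text
[ 0.5505 -0.2151  0.1972] [ 0.5523 -0.107  -3.4417] [0.0568 0.0125 0.0205] 0.15449108225902267
[ 0.4376 -0.1992  0.1976] [ 0.5755  0.1292 -3.4821] [-0.0242  0.0133  0.0087] 0.15622415017703373 7.3
```

View pics/scene3.png

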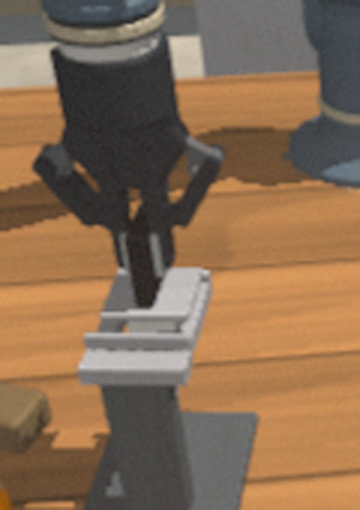

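View pics/scene4.png

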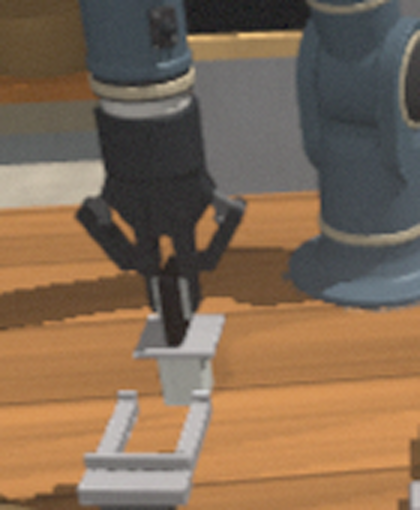

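Force is -3.48 N, matching the 0.36 kg scale, and the scale is clear of the fork. Next I'll carry it to the carrier's -x side and check the hook against the wire.

```bash
python3 - <<'E'
from plant import robot
from h import *
np.set_printoptions(precision=4,suppress=True)
pi=np.pi
robot.move_straight([.51,.1545,.2075],vel=.15,attitude=[pi,0,-pi/2])
robot.sleep(.3)
s=robot.sense(); print(s["tcp_pos"],s["tcp_rot"],s["wrist_force"],s["t"],s["joint_pos"])
f=robot.grab_frame("scene"); crop(f,330,100,130,160,4,"pics/scene5.png"); np.savez("scene5.npz",**f)
f=robot.grab_frame("top"); crop(f,200,140,120,110,5,"pics/top5.png"); np.savez("top5.npz",**f)
E
```

```text
[0.51   0.1544 0.2075] [-3.1415 -0.0001 -1.571 ] [ 0.3712  0.0009 -4.049 ] 10.2083 [-0.0063  0.3087 -0.4474  1.8905  0.1593  0.9771 -2.0959]
```

View pics/scene5.png

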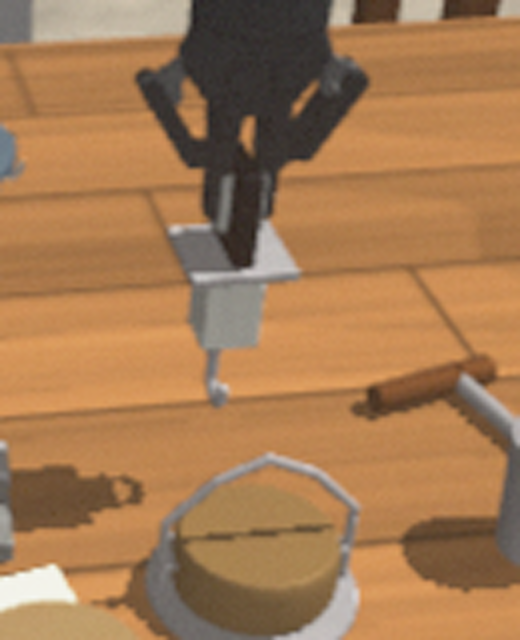

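View pics/top5.png

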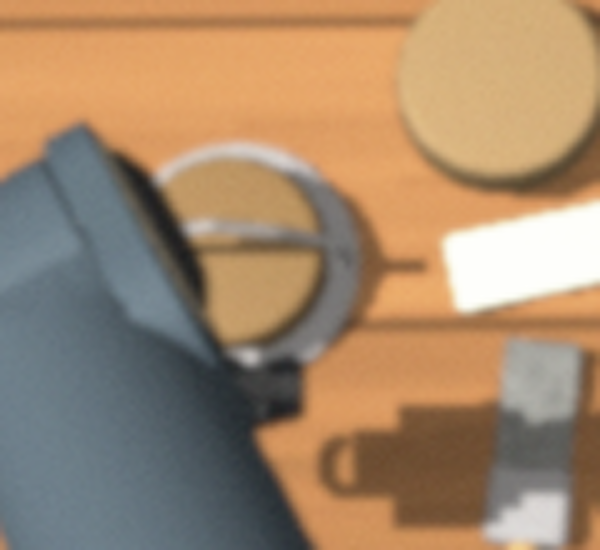

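The tip of the hook is at about (384.5,197) in the scene image, with the carrier beyond it and free. I'll compare that with where the model puts the tip and the flange.

```bash
python3 - <<'E'
from h import *
np.set_printoptions(precision=4,suppress=True,linewidth=160)
s=load("scene5.npz"); T=np.array([.51,.1544,.2075])
U=T[2]-.0335
P=lambda x,y,z: np.round(np.array(proj(s,[T[0]+x,T[1]+y,z]))-[330,100],2)*4+1.5
print("tip top",P(.012,0,U-.096+.014),"hook underside",P(0,0,U-.104), "tip sphere c at seat+10",P(.012,0,U-.086))
for x in(-.032,.032):
  for y in(-.032,.032): print("flange top corner",x,y,P(x,y,U+.006))
for y in(-.018,.018): print("housing bottom front",P(.018,y,U-.055))
C=cloud(s); 
for r,c in((196,384),(197,384),(198,385),(180,388),(175,392),(168,395)): print(r,c,C[r,c])
m=(C[...,2]>.055)&(C[...,2]<.115)&(C[...,0]<.56)&(C[...,0]>.48)&(abs(C[...,1]-.154)<.05)
v,u=np.where(m); print(len(u)); 
for a in range(v.min(),v.max()+1): print(a,u[v==a].min(),u[v==a].max(),C[a,u[v==a]].mean(0))
E
```

```text
tip top [224.22 381.18] hook underside [215.82 398.66] tip sphere c at seat+10 [223.62 386.42]
flange top corner -0.032 -0.032 [168.22 226.7 ]
flange top corner -0.032 0.032 [269.62 219.78]
flange top corner 0.032 -0.032 [194.7 280.5]
flange top corner 0.032 0.032 [301.82 272.82]
housing bottom front [202.54 352.82]
housing bottom front [259.82 348.42]
196 384 [0.5047 0.1563 0.0764]
197 384 [0.521  0.151  0.0852]
198 385 [0.523  0.1532 0.0834]
180 388 [0.5275 0.1538 0.1399]
175 392 [0.5254 0.163  0.152 ]
168 395 [0.5398 0.1628 0.1802]
55
187 382 385 [0.4986 0.1543 0.1003]
188 382 384 [0.499  0.1532 0.0977]
189 382 384 [0.5006 0.1529 0.0956]
190 382 384 [0.5006 0.1532 0.0926]
191 382 384 [0.5005 0.1536 0.0894]
192 382 384 [0.4996 0.1542 0.0856]
193 382 384 [0.5012 0.1539 0.0836]
194 382 384 [0.5002 0.1546 0.0797]
195 382 384 [0.5024 0.1541 0.0782]
196 382 387 [0.5128 0.1548 0.0822]
197 382 387 [0.5178 0.1534 0.0827]
198 382 386 [0.5169 0.1527 0.0791]
199 383 386 [0.5205 0.1531 0.0785]
200 383 386 [0.5218 0.153  0.0763]
201 384 385 [0.5186 0.1544 0.0708]
```

The flange and housing corners match within about 1 px. The hook hangs 2–3 mm lower than unloaded, from its own weight, and its y reads about 0.7 mm lower than the TCP. I'll shift y slightly and slide the tip under the wire with a contact guard.

```bash
python3 - <<'E'
from plant import robot
from h import *
np.set_printoptions(precision=4,suppress=True)
print(robot.move_straight([.6135,.1551,.2075],vel=.06,contact_N=3))
robot.sleep(.3)
s=robot.sense(); print(s["tcp_pos"],s["tcp_rot"],s["wrist_force"],s["t"])
f=robot.grab_frame("scene"); crop(f,340,120,110,150,4,"pics/scene6.png"); np.savez("scene6.npz",**f)
C=cloud(f)
m=(C[...,2]>.07)&(C[...,2]<.115)&(C[...,0]<.65)&(C[...,0]>.58)&(abs(C[...,1]-.154)<.02)
v,u=np.where(m)
for a in range(v.min(),v.max()+1): print(a,[(int(c),C[a,c].round(4).tolist()) for c in u[v==a] if 390<=c<=402])
E
```

```text
False
[0.6134 0.1551 0.2075] [-3.1416 -0.     -1.5708] [ 0.0568  0.1615 -2.7729] 12.4833
213 [(394, [0.6009, 0.1521, 0.0956]), (395, [0.6053, 0.1528, 0.0989]), (396, [0.6123, 0.1524, 0.1044]), (397, [0.6137, 0.1543, 0.1052]), (398, [0.6159, 0.1558, 0.1067])]
214 [(394, [0.6119, 0.1482, 0.1015]), (395, [0.6127, 0.1502, 0.102]), (396, [0.6173, 0.1508, 0.1054]), (397, [0.6154, 0.1539, 0.1037]), (398, [0.6161, 0.1561, 0.104]), (399, [0.6162, 0.1584, 0.1038]), (400, [0.6146, 0.1614, 0.1023]), (401, [0.6166, 0.163, 0.1036]), (402, [0.6133, 0.1668, 0.1007])]
215 [(392, [0.6109, 0.1441, 0.0983]), (393, [0.6169, 0.1442, 0.103]), (394, [0.6152, 0.1472, 0.1013]), (395, [0.6166, 0.1491, 0.1022]), (396, [0.6176, 0.151, 0.1028]), (397, [0.6161, 0.154, 0.1013]), (398, [0.6157, 0.1566, 0.1007]), (399, [0.6175, 0.1582, 0.102]), (400, [0.6145, 0.1618, 0.0993]), (401, [0.6161, 0.1636, 0.1003]), (402, [0.6145, 0.1667, 0.0987])]
216 [(390, [0.6141, 0.1384, 0.0985]), (391, [0.6139, 0.1409, 0.098]), (392, [0.6173, 0.142, 0.1006]), (393, [0.6182, 0.144, 0.1011]), (394, [0.6161, 0.1472, 0.0991]), (395, [0.61
[... 1267 characters left out ...]
 [(394, [0.6108, 0.1517, 0.0736]), (395, [0.613, 0.1533, 0.0753]), (396, [0.6143, 0.1552, 0.0761]), (397, [0.6262, 0.1528, 0.086]), (398, [0.6272, 0.1548, 0.0866]), (399, [0.626, 0.1577, 0.0853])]
224 [(394, [0.6134, 0.151, 0.0729]), (395, [0.616, 0.1524, 0.0748]), (396, [0.6236, 0.1518, 0.081]), (397, [0.6284, 0.1523, 0.0849]), (398, [0.6293, 0.1543, 0.0854]), (399, [0.6297, 0.1565, 0.0855])]
225 [(395, [0.6188, 0.1517, 0.0742]), (396, [0.6254, 0.1514, 0.0796]), (397, [0.6291, 0.1524, 0.0825]), (398, [0.6272, 0.1555, 0.0806]), (399, [0.6286, 0.1573, 0.0816])]
226 [(395, [0.6176, 0.1525, 0.07]), (396, [0.6242, 0.1523, 0.0755]), (397, [0.6267, 0.1537, 0.0774]), (398, [0.6294, 0.155, 0.0795])]
```

View pics/scene6.png

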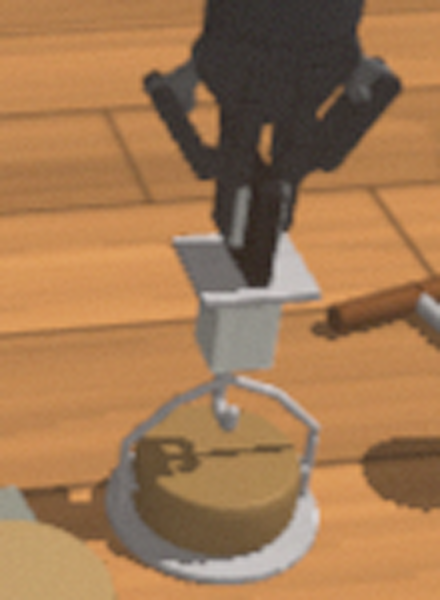

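The hook's tip is through the bail, about (226,412) in the 4x crop, and the wire sits over the hook about 1.5 mm forward of its centre line. I'll shift 1 mm and lift in small slow steps. Each step compares the averaged force with the cheese-top height from depth, and the lift stops at about 15 mm clearance.

```bash
cat >> h.py <<'E'
def ctop(f,z0=.046,c=(.6135,.1545)):
    C=cloud(f); r=np.hypot(C[...,0]-c[0],C[...,1]-c[1])
    m=(r<.047)&(C[...,2]>z0-.008)&(C[...,2]<z0+.035)&(C[...,0]>c[0]+.005)
    # cheese-top mode
    h,e=np.histogram(C[m][:,2],bins=86,range=(z0-.008,z0+.035)); 
    k=e[np.convolve(h,np.ones(6),'same').argmax()]
    q=C[m]; q=q[abs(q[:,2]-k)<.004]
    return np.median(q[:,2]),len(q),q[:,:2].mean(0)
E
python3 - <<'E'
from plant import robot
from h import *
np.set_printoptions(precision=4,suppress=True)
def F(n=6):
    a=[]
    for _ in range(n): robot.sleep(.02); a.append(robot.sense()["wrist_force"])
    return np.mean(a,0)
X,Y=.6145,.1551
robot.move_straight([X,Y,.2075],vel=.02); f0=F(10); z0=ctop(robot.grab_frame("scene")); print("base",f0,z0)
robot.move_straight([X,Y,.228],vel=.03)
z=.228; 
while z<.262:
    z+=.005; robot.move_straight([X,Y,z],vel=.025)
    f=F(); c=ctop(robot.grab_frame("scene")); print(round(z,4),(f-f0),round((c[0]-z0[0])*1e3,2),c[1])
    if c[0]-z0[0]>.005: break
s=robot.sense();print(s["t"],s["tcp_pos"])
f=robot.grab_frame("scene"); crop(f,340,100,110,150,4,"pics/scene7.png"); np.savez("scene7.npz",**f)
E
```

```text
base [ 0.1439  0.2039 -3.5465] (np.float64(0.046653221482547164), 389, array([0.6367, 0.1537]))
0.233 [-0.2571 -0.4551 -0.2707] 0.05 382
0.238 [-0.2386 -0.0138 -0.8258] -0.0 382
0.243 [-0.3735 -0.3    -1.5422] -0.05 383
0.248 [-0.2325  0.0567 -2.0905] 0.1 384
0.253 [-0.37   -0.3331 -2.6734] -0.03 390
0.258 [-0.373  -0.5989 -2.5905] -0.08 380
0.263 [ 0.0467 -0.0492 -3.5697] -0.01 384
17.3333 [0.6145 0.1551 0.263 ]
```

View pics/scene7.png

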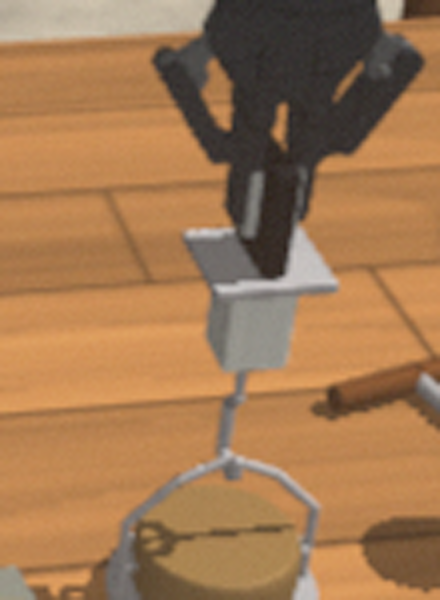

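The wire is seated in the hook at about (232,462) and the spring is stretching (3.6 N). The carrier is still on the table, so I'll continue.

```bash
python3 - <<'E'
from plant import robot
from h import *
np.set_printoptions(precision=4,suppress=True)
def F(n=6):
    a=[]
    for _ in range(n): robot.sleep(.02); a.append(robot.sense()["wrist_force"])
    return np.mean(a,0)
X,Y=.6145,.1551; f0=np.array([.1439,.2039,-3.5465]); z0=.04665
z=.263
while z<.305:
    z+=.004; robot.move_straight([X,Y,z],vel=.025)
    f=F(5); c=ctop(robot.grab_frame("scene")); print(round(z,4),(f-f0),round((c[0]-z0)*1e3,2),c[1],c[2])
    if c[0]-z0>.0035: break
s=robot.sense();print(s["t"],s["tcp_pos"])
E
```

```text
0.267 [ 0.213   0.0968 -4.1566] 0.0 379 [0.6369 0.1535]
0.271 [-0.087  -0.335  -4.3516] -0.08 384 [0.6369 0.1537]
0.275 [ 0.1205 -0.1187 -4.7675] -0.05 377 [0.637  0.1536]
0.279 [ 0.0071 -0.3217 -4.3659] 3.18 391 [0.6369 0.1535]
0.283 [-0.3951  0.0057 -4.906 ] 7.55 381 [0.6367 0.1539]
19.5917 [0.6145 0.1551 0.283 ]
```

Lift-off came at a TCP height of about 0.2757 (load about 4.8 N, 0.49 kg), and the carrier is now 7.5 mm up. I'll raise it the remaining 7.5 mm slowly, hold, and check.

```bash
python3 - <<'E'
from plant import robot
from h import *
np.set_printoptions(precision=4,suppress=True)
X,Y=.6145,.1551;z0=.04665
robot.move_straight([X,Y,.2905],vel=.015)
print(robot.sense()["t"])
a=[]
for i in range(8):
    robot.sleep(.4); f=robot.grab_frame("scene"); c=ctop(f); a.append(robot.sense()["wrist_force"]); print(round(robot.sense()["t"],2),round((c[0]-z0)*1e3,2),c[2],a[-1])
    if i==1: crop(f,340,90,110,150,4,"pics/scene8.png"); np.savez("scene8.npz",**f)
    if i==1 and not 13.5<(c[0]-z0)*1e3<16.5: break
print(np.mean(a,0))
E
```

```text
20.2417
20.69 14.11 [0.637  0.1539] [ 0.1057 -0.9709 -8.4275]
21.14 14.14 [0.6371 0.1535] [ 0.3789 -0.1219 -9.4885]
21.59 14.23 [0.6371 0.1535] [ 0.164  -0.2538 -8.3355]
22.04 14.2 [0.6367 0.154 ] [-0.4417 -0.1725 -8.9055]
22.49 14.09 [0.637  0.1539] [ 0.3395 -0.1367 -8.8869]
22.94 14.09 [0.6372 0.1529] [-0.0158 -0.2078 -8.426 ]
23.39 14.12 [0.6365 0.1532] [ 1.0498  0.033  -8.0208]
23.84 14.12 [0.637  0.1546] [ 0.5859 -0.9334 -9.2956]
[ 0.2708 -0.3455 -8.7233]
```

View pics/scene8.png

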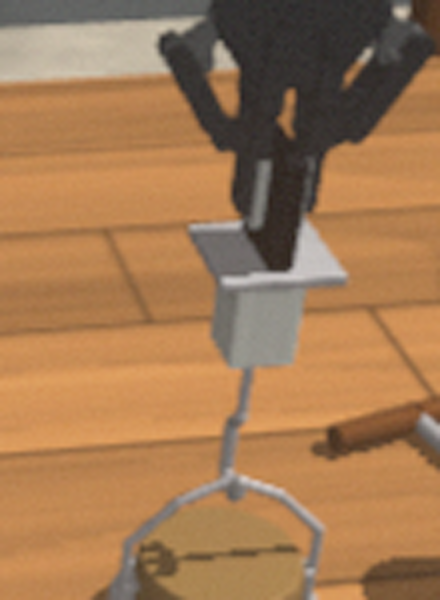

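It hung still for 3.6 s at 14.1 mm by depth (14.8 mm by arm height since lift-off), with a steady load of about 5.2 N and no swing. Now I'll set it down slowly.

```bash
python3 - <<'E'
from plant import robot
from h import *
np.set_printoptions(precision=4,suppress=True)
X,Y=.6145,.1551;z0=.04665
robot.sleep(.3)
robot.move_straight([X,Y,.272],vel=.012)
robot.sleep(.1); c=ctop(robot.grab_frame("scene")); print(round((c[0]-z0)*1e3,2),c[2])
robot.move_straight([X,Y,.235],vel=.04)
robot.move_straight([X,Y,.2075],vel=.03)
robot.sleep(.3)
s=robot.sense();print(s["t"],s["tcp_pos"],s["wrist_force"])
f=robot.grab_frame("scene"); c=ctop(f);print(round((c[0]-z0)*1e3,2),c[2]); crop(f,340,120,110,150,4,"pics/scene9.png"); np.savez("scene9.npz",**f)
E
```

```text
0.07 [0.6368 0.1537]
28.425 [0.6145 0.1551 0.2076] [-0.027   0.2404 -2.6151]
0.02 [0.6367 0.1529]
```

View pics/scene9.png

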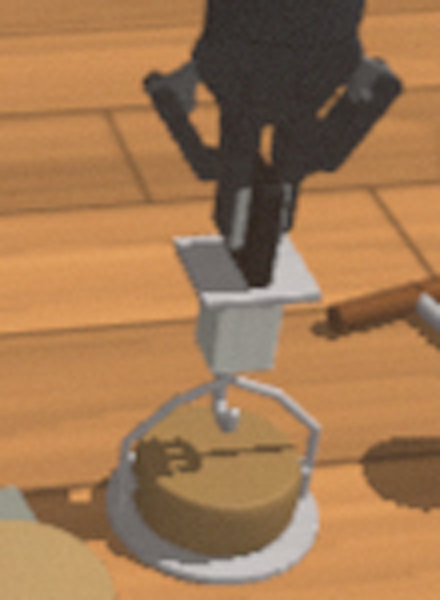

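The carrier stands as before, and the hook hangs free below the wire at (228,410), just as it did before the lift. I'll back it out and return to the front of the fork.

```bash
python3 - <<'E'
from plant import robot
from h import *
np.set_printoptions(precision=4,suppress=True)
pi=np.pi; X,Y=.6145,.1551
print(robot.move_straight([.51,Y,.2075],vel=.07,contact_N=3))
if abs(robot.sense()["tcp_pos"][0]-.51)<.003:
    f=robot.grab_frame("scene"); c=ctop(f); print(c)
    s5=load("scene5.npz")
    a,b=[cv2.cvtColor(i["image"],cv2.COLOR_RGB2GRAY)[225:265,360:425].astype(np.float32) for i in(s5,f)]
    print("shift px",cv2.phaseCorrelate(a,b))
    g=np.array([.5507,-.2152,.1835]); d=np.array([np.cos(np.radians(8)),-np.sin(np.radians(8)),0])
    robot.move_straight(g+[0,0,.014]-.115*d,vel=.15,attitude=[pi,0,np.radians(-98)])
    robot.sleep(.3)
    f=robot.grab_frame("scene"); crop(f,180,50,140,170,3,"pics/scene10.png"); np.savez("scene10.npz",**f)
s=robot.sense();print(s["t"],s["tcp_pos"],s["tcp_rot"],s["wrist_force"],s["opening"])
E
```

```text
False
(np.float64(0.04652678598447252), 383, array([0.6369, 0.1542]))
shift px ((-0.02090808959038526, 0.06879384959862378), 1.037777347366015)
33.0833 [ 0.4369 -0.1991  0.1975] [ 3.1416  0.     -1.7102] [-0.2362 -0.3841 -3.5322] 0.15101202048847046
```

View pics/scene10.png

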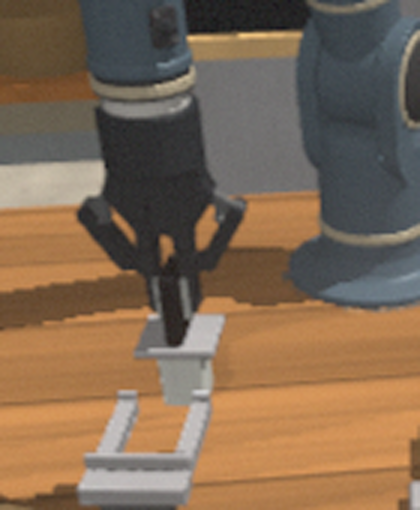

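The carrier image has shifted less than 0.1 px from before the lift, and the picture in front of the fork matches the one taken on the way out. I'll slide in, lower until the flange seats, and look.

```bash
python3 - <<'E'
from plant import robot
from h import *
np.set_printoptions(precision=4,suppress=True)
g=np.array([.5507,-.2152,.1835])
print(robot.move_straight(g+[0,0,.014],vel=.06,contact_N=5))
s=robot.sense();print(s["tcp_pos"],s["wrist_force"])
if np.linalg.norm(s["tcp_pos"][:2]-g[:2])<.002:
    robot.sleep(.2)
    print(robot.move_straight(g+[0,0,.0025],vel=.03,contact_N=3))
    print(robot.move_straight(g+[0,0,-.0005],vel=.008,contact_N=2.5))
robot.sleep(.2)
s=robot.sense();print(s["t"],s["tcp_pos"],s["wrist_force"],s["torque"])
f=robot.grab_frame("scene"); crop(f,180,90,120,170,3,"pics/scene11.png")
E
```

```text
False
[ 0.5505 -0.2152  0.1976] [ 0.6937  0.3287 -3.8762]
False
True
36.4583 [ 0.5508 -0.2153  0.1835] [-0.3468 -0.4979  5.7919] [ 0.0997 -0.0071  0.0157]
```

View pics/scene11.png

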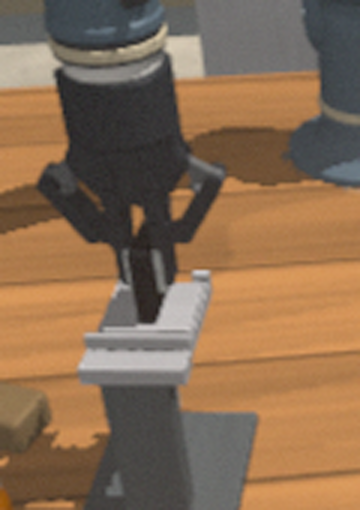

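The flange is on the prongs behind the nibs, at the same TCP height as when I gripped it. I'll ease off the 6 N of contact, release, and retreat straight up.

```bash
python3 - <<'E'
from plant import robot
from h import *
np.set_printoptions(precision=4,suppress=True)
g=np.array([.5507,-.2152,.1835])
robot.move_straight(g+[0,0,.0005],vel=.01); robot.sleep(.1)
print(robot.sense()["wrist_force"])
robot.grip(.6); robot.sleep(.2)
robot.move_straight(g+[0,0,.12],vel=.08)
robot.goto([.40,-.42,.34],[np.pi,0,np.radians(-98)])
robot.sleep(.3)
s=robot.sense();print(s["t"],s["tcp_pos"],s["wrist_force"],s["opening"])
for n in("scene","top"):
    f=robot.grab_frame(n); np.savez(n+"12.npz",**f); cv2.imwrite(f"pics/{n}12.png",f["image"][:,:,::-1])
    o=load(n+"0.npz"); d=cv2.absdiff(o["image"],f["image"]).max(2); cv2.imwrite(f"pics/{n}d.png",d*3)
    C=cloud(f); 
    if n=="scene":
        crop(f,190,150,90,120,5,"pics/s_end.png"); print(ctop(f))
    q=C[(C[...,2]>.2)&(C[...,2]<.225)&(abs(C[...,0]-.55)<.04)&(abs(C[...,1]+.215)<.03)]; print(n,cv2.minAreaRect((q[:,:2]*1000).astype(np.float32)),np.median(q[:,2]))
E
```

```text
[-0.9246 -0.2294 -2.7476]
40.6333 [ 0.4009 -0.4191  0.3398] [-0.1016  0.0581 -0.2306] 0.5993836631104443
(np.float64(0.04663252180549138), 383, array([0.6364, 0.1539]))
scene ((552.1681518554688, -214.36570739746094), (14.589986801147461, 50.17095947265625), 79.69837951660156) 0.21387480366081096
top ((549.2547607421875, -214.19839477539062), (14.752840995788574, 49.25483322143555), 83.07160186767578) 0.21369588286664026
```

View pics/s_end.png

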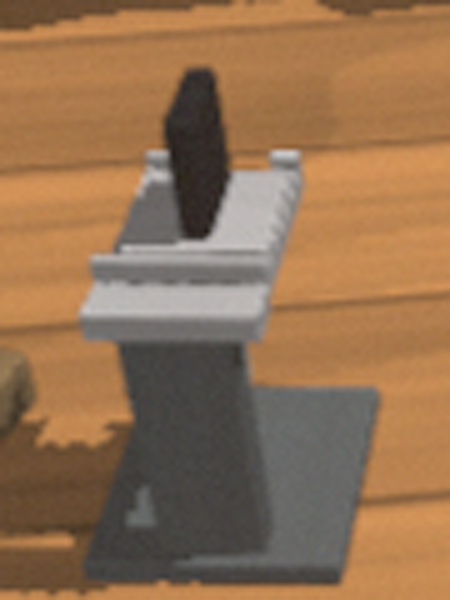

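View pics/scened.png

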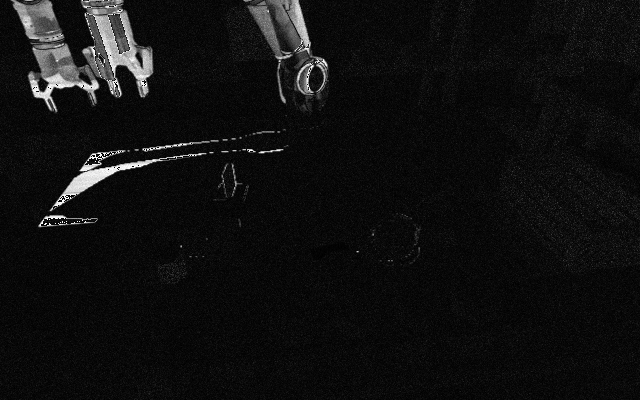

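View pics/topd.png

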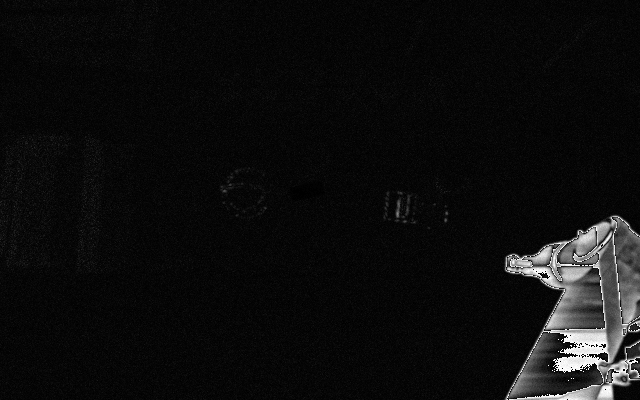

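The scale hangs upright between the nibs and the back stop. The difference images show only the arm and its shadow, plus sub-pixel edges at the scale (about 1 mm) and the carrier. Nothing else moved, so I'm handing in.

```bash
python3 - <<'E'
from plant import robot
print(robot.close_job(), robot.sense()["t"])
E
```

```text
the job is handed in; nothing more can be done
the job is handed in; nothing more can be done
```

The cheese is weighed, the carrier is back where it stood, the scale hangs upright in its fork again, and the job is handed in. It took about 41 s of the 72 s allowed.

- **Lift and hold:** I hooked the bail from its -x side and lifted slowly. The carrier left the table at a TCP height of about 0.276 m. It then hung still for about 4 s, 14.1 mm clear by depth camera and 14.8 mm by arm height. Camera height varied less than 0.2 mm during the hold, and there was no visible swing.
- **Weight:** The load read about 5 N, so roughly 0.5 kg. The wrist force is noisy: it showed 4.8 N around lift-off and 5.2 N averaged over the hold.
- **Set down:** Just after unhooking, the carrier's image had shifted less than 0.1 px from before the lift. The final cheese-top height matched the start within 0.1 mm.
- **Scale:** The flange sits on the prongs behind the nibs, about 1 mm from where it started sideways. Contact reached about 6 N as it seated; I eased that off before releasing the grip.
- **Other items:** The before-and-after pictures showed no change elsewhere apart from the arm and its shadow.
- **Disagreement:** The tab's top measured about 5 mm lower than the given sizes imply (216 mm instead of 221 mm). It did not affect the grasp.

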